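# Stand the sample jars in their spill trays

## Task

Before the measurements start, stand each of the four red-lidded sample jars upright on the floor of the round dark steel spill tray of its own size: the smallest jar in the smallest tray, the next in the next, up to the largest jar in the largest tray. Keep the jars upright all the way, and leave the amber bottle and the open beaker where they are.

Things in the scene. Friction and masses are not known exactly. Their poses are not given: they have to be found in the camera images.
- jar_1: The smallest of the four lidded sample jars: loose, upright, a plain white plastic cylinder 26 mm in diameter and 45 mm high over all, whose top 12 mm are a flat red lid of the same diameter, fixed to it. Origin at the centre of its underside, z up.
- jar_2: The second smallest of the four lidded sample jars: loose, upright, a plain white plastic cylinder 38 mm in diameter and 56 mm high over all, whose top 12 mm are a flat red lid of the same diameter, fixed to it. Origin at the centre of its underside, z up.
- jar_3: The second largest of the four lidded sample jars: loose, upright, a plain white plastic cylinder 50 mm in diameter and 68 mm high over all, whose top 12 mm are a flat red lid of the same diameter, fixed to it. Origin at the centre of its underside, z up.
- jar_4: The largest of the four lidded sample jars: loose, upright, a plain white plastic cylinder 62 mm in diameter and 80 mm high over all, whose top 12 mm are a flat red lid of the same diameter, fixed to it. Origin at the centre of its underside, z up.
- tray_1: The smallest of the four round dark steel trays, fixed to the bench: 52 mm outside and 46 mm inside diameter, so jar_1 stands in it with 10 mm to spare all round; flat floor 3 mm thick, upright rim 3 mm thick whose top is 8 mm above the bench. Origin at the centre of its underside, on the bench, z up.
- tray_2: The second smallest of the four round dark steel trays, fixed to the bench: 64 mm outside and 58 mm inside diameter, so jar_2 stands in it with 10 mm to spare all round; flat floor 3 mm thick, upright rim 3 mm thick whose top is 8 mm above the bench. Origin at the centre of its underside, on the bench, z up.
- tray_3: The second largest of the four round dark steel trays, fixed to the bench: 76 mm outside and 70 mm inside diameter, so jar_3 stands in it with 10 mm to spare all round; flat floor 3 mm thick, upright rim 3 mm thick whose top is 8 mm above the bench. Origin at the centre of its underside, on the bench, z up.
- tray_4: The largest of the four round dark steel trays, fixed to the bench: 88 mm outside and 82 mm inside diameter, so jar_4 stands in it with 10 mm to spare all round; flat floor 3 mm thick, upright rim 3 mm thick whose top is 8 mm above the bench. Origin at the centre of its underside, on the bench, z up.
- amber_bottle: A bystander: loose, upright amber glass bottle with a blue cap and a paper label, 48 mm in diameter, 95 mm high. Origin at the centre of its underside, z up. Not to be moved.
- beaker: A bystander: loose, open white plastic beaker without a lid, 56 mm across the rim, 65 mm high. Origin at the centre of its underside, z up. Not to be moved.
Things that resemble listed ones, but are neither listed nor needed, are in the scene too. Leave any blue or purple look-alike of the jar_2 alone.

How it is judged (in metres and radians):
At the end, for the whole second after the job is handed in: Every jar stands in the tray of its size, flat on its floor (underside less than 6 mm above the bench, tilt under 0.08 rad), its centre within 12 mm of the tray's centre (anywhere inside the rim), released and at rest; amber bottle and beaker are within 20 mm of where they started (horizontal distance between jar_1 and tray_1 below 0.012 m and z of jar_1 in the frame of tray_1 below 0.006 m and angle between each of jar_1, jar_2, jar_3, jar_4's own z axis and vertical below 0.08 rad and linear speed of each of jar_1, jar_2, jar_3, jar_4 below 0.02 m/s and horizontal distance between jar_2 and tray_2 below 0.012 m and z of jar_2 in the frame of tray_2 below 0.006 m and horizontal distance between jar_3 and tray_3 below 0.012 m and z of jar_3 in the frame of tray_3 below 0.006 m and horizontal distance between jar_4 and tray_4 below 0.012 m and z of jar_4 in the frame of tray_4 below 0.006 m and distance of each of amber_bottle, beaker from where it was at the start of the episode below 0.02 m); the robot touches nothing.
It fails at once if amber bottle pushed more than 20 mm from its place (distance of amber_bottle from where it was at the start of the episode above 0.02 m).
It fails at once if beaker pushed more than 20 mm from its place (distance of beaker from where it was at the start of the episode above 0.02 m).
It fails at once if a jar tipped by more than about 35 degrees (angle between any of jar_1, jar_2, jar_3, jar_4's own z axis and vertical above 0.6 rad).
It also fails if it takes over 109 s, if anything falls off the work surface, if the arm or the gripper's body presses on something with over 40 N, if the wrist force passes 120 N, or if a joint passes its speed limit or range.

## Robot

A 6-joint arm with a two-finger parallel gripper is mounted at the origin on the work surface. World frame = base frame: x ahead of the robot, y to its left, z up, the work surface at z = 0. Lengths are in mm, angles in rad, forces in N, time in s.
With the tool pointing down it reaches from about 350 to 975 mm from the base axis. Payload 7.1 kg.
Tool frame: the origin (TCP) lies on the centre line of the jaws, within the pads' length; the fingertips stand 11 mm ahead of it and the grasp point (between the pads) lies 8 mm behind it (ctrl.tip_reach is the distance from the TCP to the fingertips, in mm); z points along the fingers, x is the direction in which the jaws open and shut, and the axes are right-handed (so a half turn about z gives the same grasp; the last joint's range is limited). The gripper opens to 88 mm and grips with 3 to 60 N. Pads are 20 mm wide; open, the fingers measure 115 mm over their backs; the gripper's body (75 mm by 178 mm) begins 61 mm behind the grasp point.
Start: joints at [-0.019, 0.423, 1.63, -0, 1.089, -0.019], TCP at [624.984, 0.026, 233.675] pointing down, gripper open.
Joint ranges: [-3, 3], [-0.9, 2.11], [0.09, 2.58], [-1.31, 4.45], [0.11, 2.69], [-2.54, 2.54]. Speed limits (rad/s): [2.39, 2.39, 3.01, 3.14, 3.14, 3.14].

## Interface

Orientations are given as a rotation vector (axis times angle).
In Python, from workcell import readout, optics, close_job, ctrl gives the robot as it stands.
- The arm moves only by the tool arm_command, never from a script. Its argument "moves" is a list of rows, each a list of 3 entries, a list of its own where there are three numbers: the turn, a rotation vector about the world's x, y, z in rad, then the shift along the world's x, y, z in cm, then the closure, from 0 (fully open) to 1 (shut). In form: [[[ax, ay, az], [tx, ty, tz], jaw], ...]. A call has 1 to 8 rows; each row is the pose to reach, as a shift and turn from the pose commanded when the call began; what a row does not reach only later rows make up. A row lasts 1/8 s, in which the tool goes at most 62.5 mm and 10.7 degrees, less where a joint would pass 70% of its speed; a pose out of reach is approached as far as the arm can. A call with a gripper value outside its range is refused whole. The fingers move at their own pace and stop on an object; the grip force is fixed at half the most. Time passes only in rows, so rows that repeat a pose let the fingers close. It gives the time, the measured TCP pose, the force and the opening at its end, in the units of the state.
- readout.get_obs(): the state, without advancing time (a new reading comes with each control period).
- optics.get_image(name): name is "scene" or "side" or "wrist"; returns the picture (400x640x3 uint8, blue, green, red); there is no depth.
- optics.camera_model(name): a dict with "K" (3x3 intrinsics, pixels), "rvec" (rotation vector, rad) and "tvec" (3), from world to camera coordinates, as OpenCV has them. Camera axes: x right, y down, z forward; pixel columns grow to the right and rows downward; lengths in mm; the calibration is good to about 2 mm. A picture is of the moment at which its call begins: read the wrist's pose just before it. camera_model takes no time and is no camera call; for the wrist camera it gives the pose at the moment of the call.
- close_job(): hands the job in, once; it reports no verdict.
The state is a dict: "t": time; "qpos": joint angles; "qvel": joint speeds; "joint_torque": joint torques, N m; "ee_pos": TCP position; "orientation": TCP orientation; "ft_force": force on the tool from outside, world axes, zero at the start; "moment": the same for the moment, N m; "width": finger opening in mm.
Only numpy, scipy, OpenCV 4.12 (cv2) and the standard library are available. Lean on these libraries where they do the work, as an engineer would, in place of code of your own. Each camera call takes 0.05 s, during which the arm holds its last target. There are 200 camera calls.

## Working session

There is one attempt and no reset: what is moved stays moved. The work goes in short steps, Python scripts to look and compute and a tool call to move; the robot and the scene stay as the last step left them, time stands still between calls to the robot, and variables do not carry over. Pictures are saved under pics/ and viewed, about 12 in all and at most 16, crops included, and the job is handed in when it is done.

Besides the shell and the picture viewer there is one more tool, called after "Emit:" as name(argument=value, ...), one argument or row to a line, values as JSON. arm_command: Moves the arm, as the interface text tells. Its arguments: {"type":"object","properties":{"moves":{"type":"array"}},"required":["moves"]}

```bash
mkdir -p pics; ls; python3 - <<'E'
from workcell import readout, optics, ctrl
import cv2
for n in("scene","side"):
    cv2.imwrite(f"pics/{n}0.png",optics.get_image(n)); print(n,optics.camera_model(n))
print(readout.get_obs())
E
```

```text
pics
scene {'K': array([[510.52320023,   0.        , 317.06803062],
       [  0.        , 510.52320023, 193.4540764 ],
       [  0.        ,   0.        ,   1.        ]]), 'rvec': array([ 1.89143405,  1.42507822, -0.66079142]), 'tvec': array([ -79.25246628, -311.34301171, 1589.62018924])}
side {'K': array([[508.15084574,   0.        , 316.71831518],
       [  0.        , 508.15084574, 202.9961633 ],
       [  0.        ,   0.        ,   1.        ]]), 'rvec': array([ 0.83593289, -2.59946266,  0.99144494]), 'tvec': array([421.70698505, 309.43131805, 809.93824346])}
{'t': 0.1, 'qpos': array([-1.90031975e-02,  4.23781972e-01,  1.63054360e+00,  1.85385608e-05,
        1.08860736e+00, -1.89766443e-02]), 'qvel': array([ 0.00152839, -0.00087008, -0.00322045, -0.0003903 ,  0.00118379,
       -0.00039369]), 'joint_torque': array([ 6.49496542e-04, -5.45618248e+01, -2.74323839e+01,  6.46709581e-02,
        1.88581715e-02,  1.54216096e-06]), 'ee_pos': array([6.24546644e+02, 3.72430143e-02, 2.32995955e+02]), 'orientation': array([-3.14155008e+00,  5.52298445e-05,  2.10440759e-03]), 'ft_force': array([0.63805578, 0.58157496, 0.45347829]), 'moment': array([-0.0406134 , -0.02196391, -0.03186024]), 'width': 87.9905352567261}
```

View pics/scene0.png

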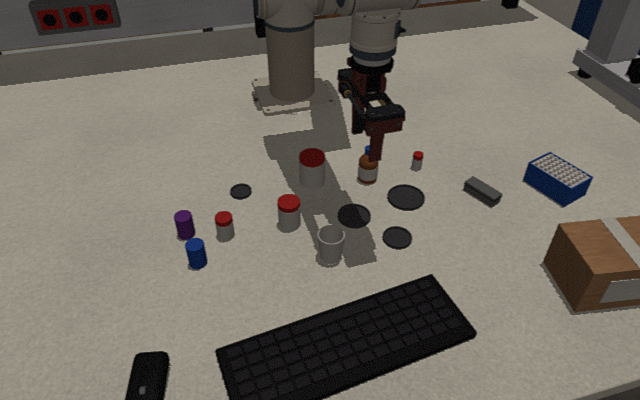

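View pics/side0.png

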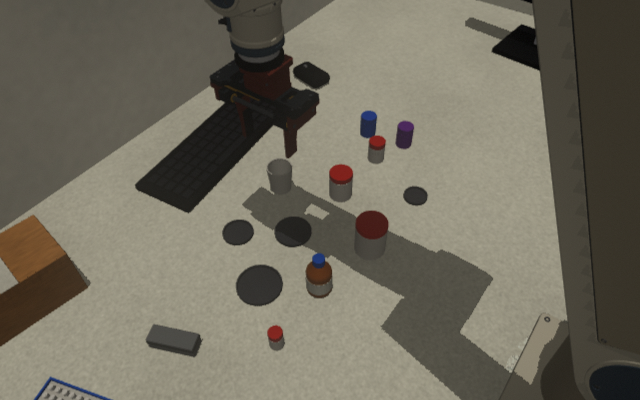

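Scene view, candidates: red-lidded jars are jar_4 (312,160), jar_3 (289,203), jar_2 (224,218) and jar_1 (417,155). The purple (184,225) and blue (196,253) cylinders are look-alikes to leave alone. Trays are t4 (406,197), t3 (354,216), t2 (397,238) and t1 (241,191). The bottle is at (368,168) and the beaker at (331,245). The side view shows the same layout.

```bash
cat > h.py <<'E'
import cv2, numpy as np
def ray(cam,p,z):
    R=cv2.Rodrigues(cam["rvec"])[0]; c=-R.T@cam["tvec"].ravel()
    d=R.T@np.linalg.inv(cam["K"])@[p[0],p[1],1]
    return c+d*(z-c[2])/d[2]
def red(im):
    h=cv2.cvtColor(im,cv2.COLOR_BGR2HSV)
    return (((h[...,0]<7)|(h[...,0]>173))&(h[...,1]>150)&(h[...,2]>50)).astype(np.uint8)
def dark(im,t=62): return (im.max(2)<t).astype(np.uint8)
def blob(m,p,r):
    n=np.zeros_like(m); x,y=map(int,p); n[max(0,y-r):y+r,max(0,x-r):x+r]=m[max(0,y-r):y+r,max(0,x-r):x+r]
    k,l,s,c=cv2.connectedComponentsWithStats(n)
    if k<2: return None
    i=1+s[1:,4].argmax(); pts=np.argwhere(l==i)[:,::-1]
    hull=cv2.convexHull(pts.astype(np.float32)); M=cv2.moments(hull)
    return np.array([M["m10"]/M["m00"],M["m01"]/M["m00"]]),hull[:,0]
E
python3 - <<'E'
from workcell import optics
from h import *
P={"scene":dict(j1=(417,155),j2=(224,218),j3=(289,203),j4=(312,159),t1=(241,191),t2=(397,238),t3=(354,216),t4=(406,197)),
"side":dict(j1=(276,333),j2=(377,142),j3=(341,174),j4=(371,225),t1=(415,196),t2=(238,232),t3=(293,231),t4=(259,285))}
H=dict(j1=39,j2=50,j3=62,j4=74,t1=6,t2=6,t3=6,t4=6)
for n in P:
    im=cv2.imread(f"pics/{n}0.png");cam=optics.camera_model(n)
    for k,p in P[n].items():
        b=blob(red(im) if k[0]=="j" else dark(im),p,30)
        w=np.array([ray(cam,q,H[k])[:2] for q in b[1]])
        print(n,k,b[0].round(1),ray(cam,b[0],H[k]).round(1),"size",cv2.minAreaRect(w.astype(np.float32))[1])
    for k,p,z in [("bottlecap",(369,149) if n=="scene" else (319,259),90),("beaker",(331,245) if n=="scene" else (280,177),32),("purple",(184,225)if n=="scene" else (404,135),28),("blue",(196,253)if n=="scene" else (369,125),28)]:
        print(n,k,ray(cam,p,z).round())
E
```

```text
scene j1 [417.8 155. ] [455.5 213.9  39. ] size (19.874908447265625, 35.29838943481445)
scene j2 [223.1 218.4] [ 564.4 -286.5   50. ] size (33.762081146240234, 47.29286193847656)
scene j3 [288.4 202.9] [ 567.4 -144.4   62. ] size (45.774391174316406, 58.97703552246094)
scene j4 [311.5 157.1] [436.4 -56.   74. ] size (55.08952713012695, 72.00206756591797)
scene t1 [240.4 191.1] [ 431.8 -231.9    6. ] size (45.53997802734375, 53.82438278198242)
scene t2 [396.7 237.5] [679.7  66.7   6. ] size (60.91446304321289, 63.56033706665039)
scene t3 [353.2 215.9] [588.8  -1.1   6. ] size (72.08932495117188, 80.63079071044922)
scene t4 [405.3 197.3] [561.9 137.9   6. ] size (83.8116226196289, 92.36935424804688)
scene bottlecap [464.  78.  90.]
scene beaker [686. -84.  32.]
scene purple [ 538. -370.   28.]
scene blue [ 628. -353.   28.]
side j1 [274.5 332.6] [454.4 211.3  39. ] size (24.303987503051758, 23.05910873413086)
side j2 [377.  141.9] [ 560.7 -287.9   50. ] size (31.823823928833008, 41.88533020019531)
side j3 [340.8 173.7] [ 563.5 -145.7   62. ] size (46.40690231323242, 53.7625617980957)
side j4 [371.6 224.4] [432.8 -56.4  74. ] size (58.39325714111328, 66.71800994873047)
side t1 [415.1 195.6] [ 425.1 -230.1    6. ] size (48.82849884033203, 50.25175476074219)
side t2 [237.7 232. ] [671.7  68.2   6. ] size (59.914764404296875, 64.33236694335938)
side t3 [292.9 231.2] [580.6   1.1   6. ] size (74.544677734375, 76.04302978515625)
side t4 [259.1 285. ] [553.1 140.2   6. ] size (84.70044708251953, 88.17524719238281)
side bottlecap [460.  75.  90.]
side beaker [683. -87.  32.]
side purple [ 533. -368.   28.]
side blue [ 620. -352.   28.]
```

Sizes match the names and both views agree to within 4–9 mm. Next is a look from above with the wrist camera.

Emit:
arm_command(
  moves=[
    [[0,0,0],[-6,0,2],0],
    [[0,0,0],[-10,0,5],0],
    [[0,0,0],[-13,0,8],0],
    [[0,0,0],[-13,0,8],0],
    [[0,0,0],[-13,0,8],0],
  ],
)

```text
t: 0.72
ee_pos: [495.4, 0.0, 313.2]
orientation: [3.142, -0.0, 0.0]
ft_force: [-0.7, 0.4, 0.6]
width: 87.8
```

```bash
python3 - <<'E'
from workcell import optics,readout
import cv2
o=readout.get_obs();print(o["t"],o["ee_pos"],o["orientation"]);c=optics.camera_model("wrist");cv2.imwrite("pics/w0.png",optics.get_image("wrist"));print(c)
R=cv2.Rodrigues(c["rvec"])[0];print(-R.T@c["tvec"].ravel())
E
```

```text
0.725 [4.95369313e+02 1.56612130e-02 3.13201228e+02] [ 3.14158239e+00 -6.16558423e-05  2.85677945e-04]
{'K': array([[275.47629936,   0.        , 321.16431258],
       [  0.        , 275.47629936, 202.78976427],
       [  0.        ,   0.        ,   1.        ]]), 'rvec': array([-2.87669288e+00,  9.73841002e-04, -2.63765696e-04]), 'tvec': array([-494.36396359,  -52.86520332,  466.01329848])}
[494.28474208  70.66987014 463.73183607]
```

View pics/w0.png

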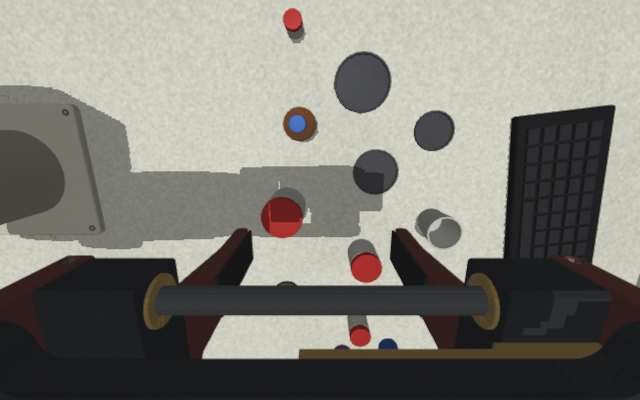

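The wrist view shows jar_1 (292,19), tray_4 (363,82), bottle (297,124), tray_2 (434,130), tray_3 (376,172), jar_4 (282,216), beaker (438,230), jar_3 (366,267) and jar_2 (360,337).

```bash
cat > m.py <<'E'
from h import *
import sys
def meas(f,cam,P):
    H=dict(j1=42,j2=53,j3=65,j4=77,t1=6,t2=6,t3=6,t4=6); im=cv2.imread(f)
    for k,p in P.items():
        b=blob(red(im) if k[0]=="j" else dark(im,95),p,36 if k[0]=="t" else 28)
        w=np.array([ray(cam,q,H[k])[:2] for q in b[1]],np.float32)
        print(k,b[0].round(1),ray(cam,b[0],H[k])[:2].round(1),"size",np.round(cv2.minAreaRect(w)[1],1),"encl",np.round(cv2.minEnclosingCircle(w)[0],1))
E
python3 - <<'E'
from workcell import optics
from m import *
cam=optics.camera_model("wrist")
meas("pics/w0.png",cam,dict(j1=(292,19),j4=(282,216),j3=(366,267),j2=(360,337),t4=(363,82),t2=(434,130),t3=(376,172)))
im=cv2.imread("pics/w0.png");print(im[172,376],im[190,350],im[82,363],im[300,75])
print(ray(cam,(297,124),95),ray(cam,(438,230),32))
E
```

```text
j1 [292.4  19.9] [455.5 210.9] size [26.  22.9] encl [455.2 210.6]
j4 [281.5 217.1] [435.5 -56. ] size [58.9 59.3] encl [436.  -56.8]
j3 [365.7 267.2] [ 565.2 -144.1] size [46.6 49.9] encl [ 565.8 -144.5]
j2 [359.6 335.4] [ 562.  -284.5] size [33.9 42.5] encl [ 562.6 -284.3]
t4 [362.  82.] [556.9 139. ] size [85.6 85.3] encl [556.7 138. ]
t2 [433.6 130.4] [674.5  66.9] size [60.6 63.3] encl [674.2  66.5]
t3 [374.9 171.8] [5.837e+02 2.000e-01] size [73.3 74.3] encl [583.4  -0.7]
[58 56 55] [114 122 122] [81 78 77] [33 31 30]
[463.06051427  75.73496727  95.        ] [688.620366   -93.35912038  32.        ]
```

Emit:
arm_command(
  moves=[
    [[0,0,0],[-3,-3,-3],0],
    [[0,0,0],[-5.9,-5.6,-8],0],
    [[0,0,0],[-5.9,-5.6,-13],0],
    [[0,0,0],[-5.9,-5.6,-17],0],
    [[0,0,0],[-5.9,-5.6,-20.5],0],
    [[0,0,0],[-5.9,-5.6,-24],0],
    [[0,0,0],[-5.9,-5.6,-26.8],0],
    [[0,0,0],[-5.9,-5.6,-26.8],0],
  ],
)

```text
t: 1.78
ee_pos: [434.3, -55.7, 43.0]
orientation: [-3.141, 0.0, 0.01]
ft_force: [0.8, 0.2, -0.6]
width: 87.9
```

Emit:
arm_command(
  moves=[
    [[0,0,0],[0,0,0],1],
    [[0,0,0],[0,0,0],1],
    [[0,0,0],[0,0,0],1],
    [[0,0,0],[0,0,0],1],
    [[0,0,0],[0,0,0],1],
    [[0,0,0],[0,0,0],1],
    [[0,0,0],[0,0,0],1],
    [[0,0,0],[0,0,0],1],
  ],
)

```text
t: 2.78
ee_pos: [436.7, -56.1, 46.6]
orientation: [3.141, 0.0, 0.003]
ft_force: [0.2, 0.1, 6.9]
width: 61.6
```

Emit:
arm_command(
  moves=[
    [[0,0,0],[0,0,1],1],
    [[0,0,0],[0,0,3],1],
    [[0,0,0],[0,0,6],1],
    [[0,0,0],[0,0,9],1],
    [[0,0,0],[0,0,12],1],
    [[0,0,0],[0,0,15],1],
    [[0,0,0],[0,0,16],1],
    [[0,0,0],[0,0,16],1],
  ],
)

```text
t: 3.78
ee_pos: [436.0, -55.9, 205.9]
orientation: [3.141, -0.0, 0.002]
ft_force: [-0.7, 0.2, -1.3]
width: 61.5
```

Emit:
arm_command(
  moves=[
    [[0,0,0],[1,2,0],1],
    [[0,0,0],[3,5,0],1],
    [[0,0,0],[5,8,0],1],
    [[0,0,0],[7,11,0],1],
    [[0,0,0],[9,14,0],1],
    [[0,0,0],[11,17.5,0],1],
    [[0,0,0],[12.1,19.5,0],1],
    [[0,0,0],[12.1,19.5,0],1],
  ],
)

```text
t: 4.78
ee_pos: [556.7, 139.8, 204.4]
orientation: [3.141, 0.003, -0.003]
ft_force: [-0.0, -0.5, -2.7]
width: 61.4
```

```bash
python3 - <<'E'
from workcell import optics,readout
import cv2
o=readout.get_obs();print(o["t"],o["ee_pos"],o["ft_force"],o["width"]);cv2.imwrite("pics/w1.png",optics.get_image("wrist"))
E
```

```text
4.775 [556.72191581 139.77592418 204.37606689] [-0.0352842  -0.54936328 -2.73208524] 61.37027117509202
```

View pics/w1.png

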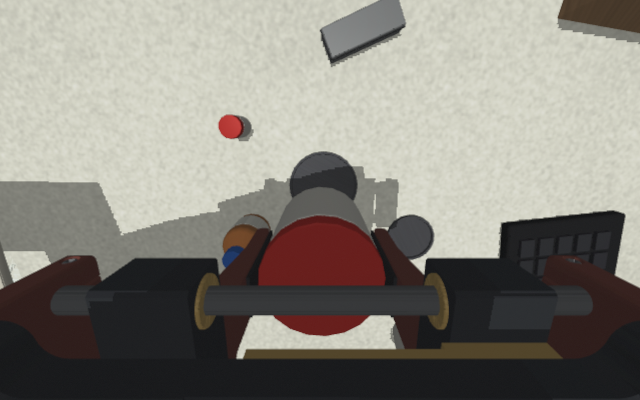

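The wrist view shows jar_4 held upright, with lid centre about (322,277), over tray_4. The tray's visible part is at (323,180). The bottle (240,245) is clear of the finger, so I'll lower.

Emit:
arm_command(
  moves=[
    [[0,0,0],[0,-0.1,-3],1],
    [[0,0,0],[0,-0.1,-6],1],
    [[0,0,0],[0,-0.1,-9],1],
    [[0,0,0],[0,-0.1,-12],1],
    [[0,0,0],[0,-0.1,-13.8],1],
    [[0,0,0],[0,-0.1,-14.8],1],
    [[0,0,0],[0,-0.1,-15.5],1],
    [[0,0,0],[0,-0.1,-15.6],1],
  ],
)

```text
t: 5.82
ee_pos: [557.2, 138.0, 49.9]
orientation: [-3.142, -0.0, -0.001]
ft_force: [-0.9, -0.1, -2.5]
width: 61.9
```

Emit:
arm_command(
  moves=[
    [[0,0,0],[0,0,0],1],
    [[0,0,0],[0,0,0],1],
    [[0,0,0],[0,0,-0.1],1],
  ],
)

```text
t: 6.2
ee_pos: [557.4, 138.2, 49.6]
orientation: [-3.141, -0.0, -0.001]
ft_force: [-4.0, -1.4, 14.1]
width: 61.8
```

Emit:
arm_command(
  moves=[
    [[0,0,0],[0,0,0.1],0],
    [[0,0,0],[0,0,0.1],0],
    [[0,0,0],[0,0,0.1],0],
    [[0,0,0],[0,0,0.1],0],
    [[0,0,0],[0,0,0.1],0],
    [[0,0,0],[0,0,0.1],0],
  ],
)

```text
t: 6.95
ee_pos: [557.0, 138.0, 49.6]
orientation: [-3.142, 0.0, 0.0]
ft_force: [-0.3, -0.6, -0.1]
width: 87.8
```

Emit:
arm_command(
  moves=[
    [[0,0,0],[0,0,2],0],
    [[0,0,0],[0,0,5],0],
    [[0,0,0],[0,0,9],0],
    [[0,0,0],[0,0,13],0],
    [[0,0,0],[0,-2,18],0],
    [[0,0,0],[0,-5,20],0],
    [[0,0,0],[0,-8,20],0],
    [[0,0,0],[0,-12,20],0],
  ],
)

```text
t: 7.95
ee_pos: [557.1, 17.4, 251.8]
orientation: [-3.141, -0.002, -0.004]
ft_force: [-0.3, 0.2, 0.1]
width: 87.9
```

Emit:
arm_command(
  moves=[
    [[0,0,0],[0.3,-4,0],0],
    [[0,0,0],[0.6,-9,0],0],
    [[0,0,0],[0.8,-14,0],0],
    [[0,0,0],[0.8,-16.2,-3],0],
    [[0,0,0],[0.8,-16.2,-7],0],
    [[0,0,0],[0.8,-16.2,-10],0],
    [[0,0,0],[0.8,-16.2,-10],0],
  ],
)

```text
t: 8.82
ee_pos: [563.6, -143.7, 148.8]
orientation: [-3.141, 0.0, 0.005]
ft_force: [0.3, -0.0, 1.0]
width: 87.7
```

```bash
python3 - <<'E'
from workcell import optics,readout
import cv2
o=readout.get_obs();print(o["t"],o["ee_pos"],o["ft_force"],o["width"]);cv2.imwrite("pics/w2.png",optics.get_image("wrist"))
E
```

```text
8.825 [ 563.56787951 -143.71201083  148.84039934] [ 0.31979193 -0.00954279  0.97817095] 87.6788931379316
```

View pics/w2.png

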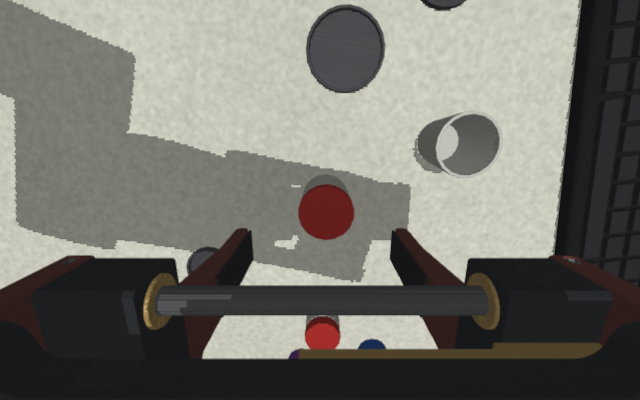

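Jar_3's lid (326,212) sits centred between the fingers, and the beaker (465,145) is clear on the right. Next I descend and grip.

Emit:
arm_command(
  moves=[
    [[0,0,0],[0,0,-3],0],
    [[0,0,0],[0,0,-6],0],
    [[0,0,0],[0,0,-9],0],
    [[0,0,0],[0,0,-10.5],0],
    [[0,0,0],[0,0,-10.8],0],
    [[0,0,0],[0,0,-10.8],0],
    [[0,0,0],[0,0,-10.8],1],
    [[0,0,0],[0,0,-10.8],1],
  ],
)

```text
t: 9.88
ee_pos: [565.4, -144.1, 42.4]
orientation: [3.141, -0.0, 0.002]
ft_force: [0.8, -1.3, 0.7]
width: 71.6
```

Emit:
arm_command(
  moves=[
    [[0,0,0],[0,0,0],1],
    [[0,0,0],[0,0,0],1],
    [[0,0,0],[0,0,0],1],
    [[0,0,0],[0,0,0],1],
    [[0,0,0],[0,0,0],1],
    [[0,0,0],[0,0,0],1],
    [[0,0,0],[0,0,0],1],
    [[0,0,0],[0,0,0],1],
  ],
)

```text
t: 10.88
ee_pos: [565.3, -144.1, 41.9]
orientation: [3.141, -0.0, 0.001]
ft_force: [2.1, -0.7, 3.3]
width: 49.7
```

Emit:
arm_command(
  moves=[
    [[0,0,0],[0,0,1],1],
    [[0,0,0],[0,0,3],1],
    [[0,0,0],[0,0,6],1],
    [[0,0,0],[0,0,9],1],
    [[0,0,0],[0,0,12],1],
    [[0,0,0],[0,0,14],1],
    [[0,0,0],[0,0,14],1],
  ],
)

```text
t: 11.75
ee_pos: [565.8, -144.2, 184.2]
orientation: [3.14, -0.0, 0.006]
ft_force: [0.4, 0.0, -1.2]
width: 49.8
```

Emit:
arm_command(
  moves=[
    [[0,0,0],[0.3,2,0],1],
    [[0,0,0],[0.7,5,0],1],
    [[0,0,0],[1.1,8,0],1],
    [[0,0,0],[1.5,11,0],1],
    [[0,0,0],[1.9,13.5,0],1],
    [[0,0,0],[1.9,14.4,0],1],
    [[0,0,0],[1.9,14.4,0],1],
    [[0,0,0],[1.9,14.4,-2],1],
  ],
)

```text
t: 12.75
ee_pos: [584.8, -0.5, 162.4]
orientation: [3.141, -0.0, 0.004]
ft_force: [-0.6, -0.1, -2.7]
width: 49.6
```

Emit:
arm_command(
  moves=[
    [[0,0,0],[0,0,-3],1],
    [[0,0,0],[0,0,-6],1],
    [[0,0,0],[0,0,-9],1],
    [[0,0,0],[0,0,-10.5],1],
    [[0,0,0],[0,0,-11.2],1],
    [[0,0,0],[0,0,-11.6],1],
    [[0,0,0],[0,0,-11.7],1],
    [[0,0,0],[0,0,-11.8],1],
  ],
)

```text
t: 13.75
ee_pos: [584.6, 0.0, 44.8]
orientation: [3.142, 0.0, 0.002]
ft_force: [-3.4, -0.1, 11.8]
width: 49.5
```

Emit:
arm_command(
  moves=[
    [[0,0,0],[0,0,0.1],0],
    [[0,0,0],[0,0,0.1],0],
    [[0,0,0],[0,0,0.1],0],
    [[0,0,0],[0,0,0.1],0],
    [[0,0,0],[0,0,0.1],0],
    [[0,0,0],[0,0,0.1],0],
    [[0,0,0],[0,0,0.1],0],
  ],
)

```text
t: 14.62
ee_pos: [583.9, 0.0, 44.6]
orientation: [3.142, -0.0, -0.0]
ft_force: [-0.4, -0.5, 0.3]
width: 87.7
```

Emit:
arm_command(
  moves=[
    [[0,0,0],[0,0,2],0],
    [[0,0,0],[0,0,5],0],
    [[0,0,0],[0,0,9],0],
    [[0,0,0],[0,0,13],0],
    [[0,0,0],[0,-2,15],0],
    [[0,0,0],[-1,-7,15],0],
    [[0,0,0],[-2,-12,15],0],
    [[0,0,0],[-2.2,-17,15],0],
  ],
)

```text
t: 15.62
ee_pos: [561.5, -171.3, 196.4]
orientation: [3.141, 0.0, 0.002]
ft_force: [1.4, 0.4, -0.3]
width: 88.0
```

Emit:
arm_command(
  moves=[
    [[0,0,0],[0,-5,0],0],
    [[0,0,0],[0,-9,0],0],
    [[0,0,0],[0,-11.5,-2],0],
    [[0,0,0],[0,-11.5,-5],0],
    [[0,0,0],[0,-11.5,-5],0],
    [[0,0,0],[0,-11.5,-5],0],
  ],
)

```text
t: 16.38
ee_pos: [562.6, -285.0, 146.2]
orientation: [3.141, 0.001, 0.002]
ft_force: [0.5, 0.1, 0.5]
width: 87.9
```

```bash
python3 - <<'E'
from workcell import optics,readout
from m import *
o=readout.get_obs();print(o["t"],o["ee_pos"],o["ft_force"],o["width"]);c=optics.camera_model("wrist");cv2.imwrite("pics/w3.png",optics.get_image("wrist"))
m=red(cv2.imread("pics/w3.png"));m[258:]=0
k,l,s,ce=cv2.connectedComponentsWithStats(m)
print(s[1:][s[1:,4]>100])
E
```

```text
16.375 [ 562.58459298 -284.97116773  146.22844996] [0.52228409 0.09969774 0.54677358] 87.93909864238704
[[ 304  190   39   40 1228]]
```

View pics/w3.png

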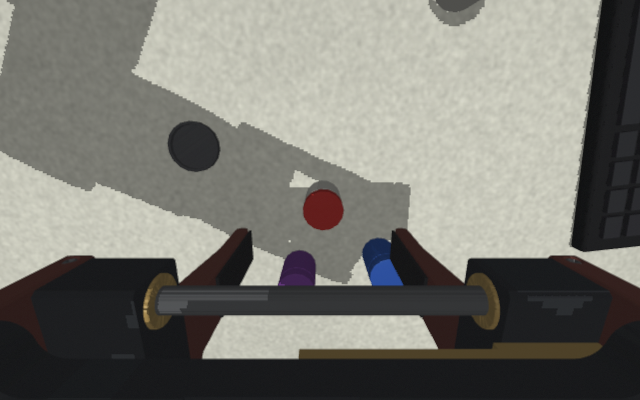

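Jar_2 is the red lid (323,210), with purple (298,270) and blue (381,262) beside it. Tray_1 is at (194,146), now unobstructed. I'll measure both.

```bash
python3 - <<'E'
from workcell import optics
from m import *
c=optics.camera_model("wrist")
meas("pics/w3.png",c,dict(j2=(323,210)))
b=blob(dark(cv2.imread("pics/w3.png"),75),(194,146),36);print("t1",b[0],ray(c,b[0],6))
w=np.array([ray(c,q,6)[:2] for q in b[1]],np.float32);print(cv2.minAreaRect(w)[1])
print("blue",ray(c,(377,245),28),"purple",ray(c,(300,258),28))
E
```

```text
j2 [322.8 209.4] [ 563.4 -287. ] size [37.6 35.3] encl [ 563.6 -287.4]
t1 [193.32985075 145.86334992] [ 429.69885352 -232.27017513    6.        ]
(50.94510269165039, 52.453575134277344)
blue [ 620.98953914 -333.70609318   28.        ] purple [ 539.35091489 -348.6707454    28.        ]
```

Emit:
arm_command(
  moves=[
    [[0,0,0],[0.1,-0.2,-3],0],
    [[0,0,0],[0.1,-0.2,-6],0],
    [[0,0,0],[0.1,-0.2,-9],0],
    [[0,0,0],[0.1,-0.2,-10.8],0],
    [[0,0,0],[0.1,-0.2,-11.2],0],
    [[0,0,0],[0.1,-0.2,-11.2],0],
    [[0,0,0],[0.1,-0.2,-11.2],1],
    [[0,0,0],[0.1,-0.2,-11.2],1],
  ],
)

```text
t: 17.42
ee_pos: [563.5, -287.2, 33.6]
orientation: [3.141, 0.0, 0.002]
ft_force: [-0.4, -0.4, -0.2]
width: 71.4
```

Emit:
arm_command(
  moves=[
    [[0,0,0],[0,0,0],1],
    [[0,0,0],[0,0,0],1],
    [[0,0,0],[0,0,0],1],
    [[0,0,0],[0,0,0],1],
    [[0,0,0],[0,0,0],1],
    [[0,0,0],[0,0,0],1],
    [[0,0,0],[0,0,0],1],
    [[0,0,0],[0,0,0],1],
  ],
)

```text
t: 18.42
ee_pos: [563.0, -287.0, 32.7]
orientation: [3.142, -0.0, 0.0]
ft_force: [0.3, 0.2, -0.3]
width: 37.4
```

Emit:
arm_command(
  moves=[
    [[0,0,0],[0,0,1],1],
    [[0,0,0],[0,0,3],1],
    [[0,0,0],[0,0,6],1],
    [[0,0,0],[0,0,9],1],
    [[0,0,0],[0,0,12],1],
    [[0,0,0],[0,0,15],1],
    [[0,0,0],[0,0,17],1],
    [[0,0,0],[0,0,17],1],
  ],
)

```text
t: 19.42
ee_pos: [563.9, -287.4, 204.9]
orientation: [3.14, -0.0, 0.005]
ft_force: [0.2, 0.5, -1.9]
width: 37.5
```

Emit:
arm_command(
  moves=[
    [[0,0,0],[0.6,2,0],1],
    [[0,0,0],[1.6,5,0],1],
    [[0,0,0],[3,9,0],1],
    [[0,0,0],[4.2,13,0],1],
    [[0,0,0],[5.4,17,0],1],
    [[0,0,0],[6.6,21,0],1],
    [[0,0,0],[7.8,25,0],1],
    [[0,0,0],[9,29,0],1],
  ],
)

```text
t: 20.42
ee_pos: [652.1, 5.8, 200.8]
orientation: [-3.141, -0.001, 0.005]
ft_force: [0.6, 0.1, -0.1]
width: 37.9
```

Emit:
arm_command(
  moves=[
    [[0,0,0],[1,3,0],1],
    [[0,0,0],[1.7,5,0],1],
    [[0,0,0],[2.1,6.4,0],1],
    [[0,0,0],[2.1,6.4,-1],1],
    [[0,0,0],[2.1,6.4,-4],1],
    [[0,0,0],[2.1,6.4,-8],1],
    [[0,0,0],[2.1,6.4,-11],1],
    [[0,0,0],[2.1,6.4,-13],1],
  ],
)

```text
t: 21.42
ee_pos: [672.7, 65.8, 70.4]
orientation: [3.141, -0.002, -0.004]
ft_force: [0.0, 0.7, -1.3]
width: 37.5
```

Emit:
arm_command(
  moves=[
    [[0,0,0],[0,0,-1.5],1],
    [[0,0,0],[0,0,-2.8],1],
    [[0,0,0],[0,0,-3.4],1],
    [[0,0,0],[0,0,-3.7],1],
    [[0,0,0],[0,0,-3.8],1],
    [[0,0,0],[0,0,-3.8],1],
  ],
)

```text
t: 22.18
ee_pos: [674.4, 67.1, 35.7]
orientation: [-3.142, -0.0, -0.002]
ft_force: [-1.8, 0.2, 4.2]
width: 37.3
```

Emit:
arm_command(
  moves=[
    [[0,0,0],[0,0,0],0],
    [[0,0,0],[0,0,0],0],
    [[0,0,0],[0,0,0],0],
    [[0,0,0],[0,0,0],0],
    [[0,0,0],[0,0,0],0],
    [[0,0,0],[0,0,0],0],
    [[0,0,0],[0,0,0],0],
    [[0,0,0],[0,0,0],0],
  ],
)

```text
t: 23.18
ee_pos: [674.0, 67.0, 34.7]
orientation: [-3.142, 0.0, 0.0]
ft_force: [-0.9, 0.1, -0.2]
width: 88.0
```

Emit:
arm_command(
  moves=[
    [[0,0,0],[0,0,2],0],
    [[0,0,0],[0,0,5],0],
    [[0,0,0],[0,0,9],0],
    [[0,0,0],[0,0,13],0],
    [[0,0,0],[0,0,17],0],
    [[0,0,0],[-3,2,18],0],
    [[0,0,0],[-7,5,18],0],
    [[0,0,0],[-11,7.5,18],0],
  ],
)

```text
t: 24.18
ee_pos: [563.2, 142.8, 216.5]
orientation: [-3.141, 0.001, -0.004]
ft_force: [0.6, 0.5, 0.8]
width: 87.8
```

Emit:
arm_command(
  moves=[
    [[0,0,0],[-4,3,0],0],
    [[0,0,0],[-8,5.5,0],0],
    [[0,0,0],[-10.9,6.9,0],0],
    [[0,0,0],[-10.9,6.9,-3],0],
    [[0,0,0],[-10.9,6.9,-6],0],
    [[0,0,0],[-10.9,6.9,-7],0],
    [[0,0,0],[-10.9,6.9,-7],0],
  ],
)

```text
t: 25.05
ee_pos: [455.1, 211.0, 145.1]
orientation: [3.142, -0.0, -0.0]
ft_force: [-0.1, -0.2, 0.2]
width: 87.8
```

```bash
python3 - <<'E'
from workcell import optics,readout
from m import *
o=readout.get_obs();print(o["t"],o["ee_pos"],o["ft_force"],o["width"]);c=optics.camera_model("wrist");cv2.imwrite("pics/w4.png",optics.get_image("wrist"))
meas("pics/w4.png",c,dict(j1=(321,205)))
E
```

```text
25.05 [455.10254886 211.004321   145.1030124 ] [-0.09196584 -0.23691713  0.20496892] 87.82268074605678
j1 [322.4 203. ] [455.2 212.7] size [24.1 25.1] encl [455.2 212.6]
```

View pics/w4.png

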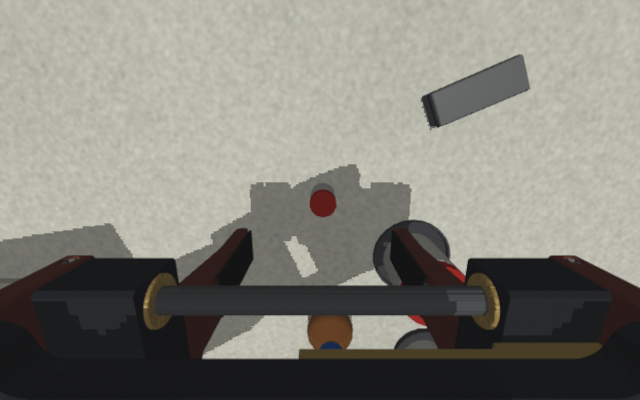

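Jar_1's lid (322,203) is centred between the fingers, and jar_4 in its tray (410,255) is clear. Next I descend and grip.

Emit:
arm_command(
  moves=[
    [[0,0,0],[0,0.1,-3],0],
    [[0,0,0],[0,0.1,-6],0],
    [[0,0,0],[0,0.1,-9],0],
    [[0,0,0],[0,0.1,-11.2],0],
    [[0,0,0],[0,0.1,-11.8],0],
    [[0,0,0],[0,0.1,-11.8],0],
    [[0,0,0],[0,0.1,-11.8],1],
    [[0,0,0],[0,0.1,-11.8],1],
  ],
)

```text
t: 26.1
ee_pos: [455.6, 212.3, 27.6]
orientation: [-3.141, 0.0, -0.002]
ft_force: [-0.4, -1.1, -0.1]
width: 71.4
```

Emit:
arm_command(
  moves=[
    [[0,0,0],[0,0,0],1],
    [[0,0,0],[0,0,0],1],
    [[0,0,0],[0,0,0],1],
    [[0,0,0],[0,0,0],1],
    [[0,0,0],[0,0,0],1],
    [[0,0,0],[0,0,0],1],
    [[0,0,0],[0,0,0],1],
    [[0,0,0],[0,0,0],1],
  ],
)

```text
t: 27.1
ee_pos: [454.9, 212.0, 26.6]
orientation: [3.142, 0.0, -0.0]
ft_force: [0.1, -0.5, -0.2]
width: 25.5
```

Emit:
arm_command(
  moves=[
    [[0,0,0],[0,0,1],1],
    [[0,0,0],[0,0,3],1],
    [[0,0,0],[0,0,6],1],
    [[0,0,0],[0,0,9],1],
    [[0,0,0],[0,0,12],1],
    [[0,0,0],[0,0,15],1],
    [[0,0,0],[0,0,17],1],
    [[0,0,0],[0,0,17],1],
  ],
)

```text
t: 28.1
ee_pos: [455.9, 212.4, 198.6]
orientation: [-3.14, 0.0, -0.006]
ft_force: [-0.9, -0.4, -0.3]
width: 25.4
```

Emit:
arm_command(
  moves=[
    [[0,0,0],[-0.2,-2,0],1],
    [[0,0,0],[-0.4,-5,0],1],
    [[0,0,0],[-0.6,-9,0],1],
    [[0,0,0],[-0.8,-13,0],1],
    [[0,0,0],[-1,-17,0],1],
    [[0,0,0],[-1.2,-21,0],1],
    [[0,0,0],[-1.4,-25,0],1],
    [[0,0,0],[-1.6,-29,0],1],
  ],
)

```text
t: 29.1
ee_pos: [437.1, -79.9, 195.5]
orientation: [-3.141, 0.001, 0.004]
ft_force: [0.8, 0.0, 0.1]
width: 25.4
```

Emit:
arm_command(
  moves=[
    [[0,0,0],[-0.2,-4,0],1],
    [[0,0,0],[-0.5,-8,0],1],
    [[0,0,0],[-0.8,-12,0],1],
    [[0,0,0],[-1,-14.5,0],1],
    [[0,0,0],[-1,-15.3,-2],1],
    [[0,0,0],[-1,-15.3,-5],1],
    [[0,0,0],[-1,-15.3,-8],1],
    [[0,0,0],[-1,-15.3,-8],1],
  ],
)

```text
t: 30.1
ee_pos: [425.9, -230.2, 114.1]
orientation: [-3.138, 0.001, 0.01]
ft_force: [0.0, 0.7, -0.5]
width: 25.7
```

```bash
python3 - <<'E'
from workcell import optics,readout
import cv2
o=readout.get_obs();print(o["t"],o["ee_pos"],o["ft_force"],o["width"]);cv2.imwrite("pics/w5.png",optics.get_image("wrist"))
E
```

```text
30.1 [ 425.8833358  -230.23991269  114.11162141] [ 0.04783156  0.71526327 -0.4904684 ] 25.749950418007064
```

View pics/w5.png

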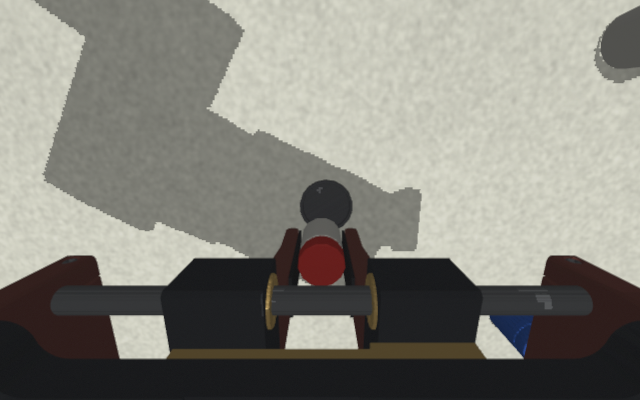

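Jar_1 is held upright (322,262), and tray_1 (326,205) lines up in x with the commanded target. The arm is still settling by 3 mm. I'll lower now.

Emit:
arm_command(
  moves=[
    [[0,0,0],[0,-0.1,0],1],
    [[0,0,0],[0,-0.1,-3],1],
    [[0,0,0],[0,-0.1,-6],1],
    [[0,0,0],[0,-0.1,-7.5],1],
    [[0,0,0],[0,-0.1,-8.2],1],
    [[0,0,0],[0,-0.1,-8.6],1],
    [[0,0,0],[0,-0.1,-8.8],1],
    [[0,0,0],[0,-0.1,-8.8],1],
  ],
)

```text
t: 31.15
ee_pos: [429.4, -232.2, 29.6]
orientation: [3.141, 0.0, 0.002]
ft_force: [-2.2, 1.0, 4.5]
width: 25.3
```

Emit:
arm_command(
  moves=[
    [[0,0,0],[0,0,0],0],
    [[0,0,0],[0,0,0],0],
    [[0,0,0],[0,0,0],0],
    [[0,0,0],[0,0,0],0],
    [[0,0,0],[0,0,0],0],
    [[0,0,0],[0,0,0],0],
    [[0,0,0],[0,0,0],0],
    [[0,0,0],[0,0,0],0],
  ],
)

```text
t: 32.15
ee_pos: [429.0, -232.0, 28.7]
orientation: [3.142, 0.0, -0.0]
ft_force: [-0.9, 0.3, -0.5]
width: 87.6
```

Emit:
arm_command(
  moves=[
    [[0,0,0],[0,0,2],0],
    [[0,0,0],[0,0,5],0],
    [[0,0,0],[0,0,9],0],
    [[0,0,0],[0,0,13],0],
    [[0,0,0],[0,0,17],0],
    [[0,0,0],[2,0,21],0],
    [[0,0,0],[5,-2,25],0],
    [[0,0,0],[8,-3,28],0],
  ],
)

```text
t: 33.15
ee_pos: [510.0, -262.7, 310.9]
orientation: [3.14, -0.001, 0.003]
ft_force: [0.1, 0.1, 0.0]
width: 87.5
```

Emit:
arm_command(
  moves=[
    [[0,0,0],[0,5,0],0],
    [[0,0,0],[0,10,0],0],
    [[0,0,0],[0,15,0],0],
    [[0,0,0],[0,17,2],0],
    [[0,0,0],[0,17,2],0],
    [[0,0,0],[0,17,2],0],
    [[0,0,0],[0,17,2],0],
  ],
)

```text
t: 34.02
ee_pos: [508.6, -92.8, 327.9]
orientation: [-3.142, 0.002, 0.002]
ft_force: [-0.9, -0.2, -0.3]
width: 87.9
```

```bash
python3 - <<'E'
from workcell import optics,readout
import cv2
o=readout.get_obs();print(o["t"],o["ee_pos"],o["ft_force"],o["width"])
for n in ("wrist","side","scene"): cv2.imwrite(f"pics/f_{n}.png",optics.get_image(n))
E
```

```text
34.025 [508.61040776 -92.79609534 327.88664639] [-0.94707975 -0.2453281  -0.32811223] 87.90534051910758
```

View pics/f_wrist.png

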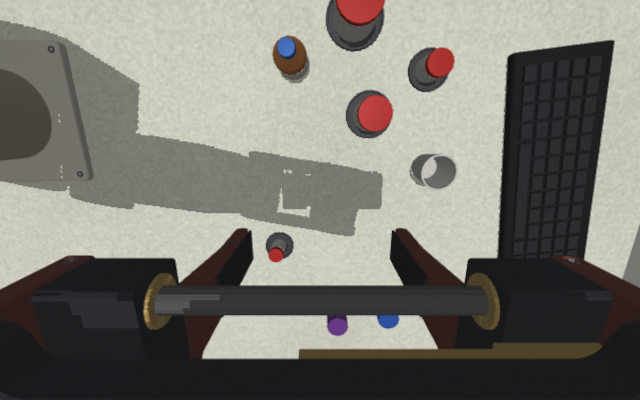

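View pics/f_side.png

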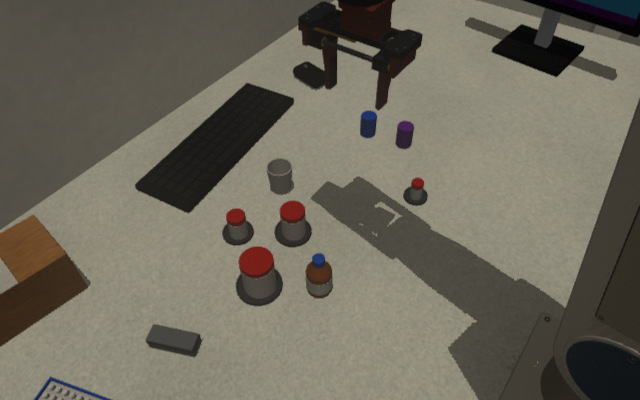

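All four jars stand in their own trays: in the side view j1 is at (417,185), j2 (236,218), j3 (292,213) and j4 (257,263). The bottle (319,275) and beaker (280,176) are where they were. I'll do a numeric check before handing in.

```bash
python3 - <<'E'
from workcell import optics
from h import *
H=dict(j1=42,j2=53,j3=65,j4=77); T=dict(j1=(429.3,-232),j2=(674.3,66.8),j3=(583.7,0),j4=(556.9,139))
P={"side":dict(j1=(418,183),j2=(236,217),j3=(292,212),j4=(257,261)),"wrist":dict(j1=(276,255),j2=(440,62),j3=(375,113))}
for n in P:
    im=cv2.imread(f"pics/f_{n}.png");c=optics.camera_model(n)
    for k,p in P[n].items():
        b=blob(red(im),p,24);w=ray(c,b[0],H[k])[:2];print(n,k,w.round(1),"off",(w-T[k]).round(1))
a,b=[cv2.imread(f"pics/{x}.png").astype(int) for x in("side0","f_side")]
for k,(x,y) in dict(bottle=(319,275),beaker=(280,176)).items():
    print(k,np.abs(a-b)[y-20:y+20,x-14:x+14].mean().round(1))
E
```

```text
side j1 [ 425.8 -232.3] off [-3.5 -0.3]
side j2 [670.8  66.6] off [-3.5 -0.2]
side j3 [581.   -1.6] off [-2.7 -1.6]
side j4 [554.  137.2] off [-2.9 -1.8]
wrist j1 [ 428.4 -232.1] off [-0.9 -0.1]
wrist j2 [673.9  66.7] off [-0.4 -0.1]
wrist j3 [584.1  -1.3] off [ 0.4 -1.3]
bottle 4.3
beaker 9.8
```

```bash
python3 -c "
from workcell import close_job;close_job()"
```

```text
the job is handed in; nothing more can be done
```

I picked up all four red-lidded jars one at a time, kept them upright, and stood each in the tray of its size. The job was handed in at about 34 s on the robot's clock, with the arm clear of everything.

- **Jar positions:** The last wrist picture puts jar_1, jar_2 and jar_3 within about 1.5 mm of their tray centres. Jar_4 was cut off in that picture, so it was checked only in the side view, where it was about 3.4 mm off. The side view showed all four jars about 3 mm low in x. That matches the offset the side camera already had at the start, so I take it as calibration error. Either way it is well inside the 12 mm limit.
- **Standing flat:** Each jar met the tray floor about 3 mm above the height where it was picked up, which matches the floor thickness.
- **Bottle and beaker:** Both are at their starting pixels by eye. A before-and-after pixel comparison showed a slightly larger change around the beaker. I put this down to the gripper and its shadow no longer being behind it.

No check failed.

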